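# Set the field meter and hold its probe centred in the coil

### The arm

A 6-joint arm with a two-finger parallel gripper is mounted at the origin on a cart in front of the work surface, level with it; the furniture and walls round the work are solid. World frame = base frame: x ahead of the robot, y to its left, z up, the work surface at z = 0. Lengths are in m, angles in rad, forces in N, time in s.
With the tool pointing down it reaches from about 0.25 to 0.725 m from the base axis. Payload 4 kg.
Tool frame: the origin (TCP) lies midway between the tips of the shut fingers; the grasp point (between the pads) lies grip_point_offset behind it (grip_point_offset is the distance from the TCP to the grasp point, in m); z points along the fingers, y is the line along which they close (so a half turn about z gives the same grasp; the last joint's range is limited). The gripper opens to 85 mm and grips with 20 to 120 N. Pads are 22 mm wide; open, the fingers measure 114 mm over their backs; the gripper's body (76 mm by 85 mm) begins 54 mm behind the grasp point. The pads swing forward as they close: fully open they stand 13 mm farther back than shut.
Start: joints at [1.261, 0.241, 0.005, 1.335, 0, 1.571], TCP at [0.152, 0.476, 0.231] pointing down, gripper open.
Joint ranges: [-2.72, 2.72], [-1.05, 1.87], [-1.09, 1.28], [-1.99, 2.15], [-1.42, 1.44], [-3.14, 3.14]. Speed limits (rad/s): [2.79, 2.79, 3.14, 3.14, 3.14, 3.14].

### API

Orientations are given as a unit quaternion [x, y, z, w].
In Python, from workcell import * gives the robot as it stands. The module is installed in compiled form; this text tells all that it offers.
- The arm moves only by the tool arm_command, never from a script. Its arguments are lists of equal length, an entry for each row: "slide": the shift along the tool's x, y, z in cm, a list of three; "spin": the turn about the tool's z in degrees. A call has exactly 5 rows; each row is the pose to reach, as a shift and turn from the pose commanded when the call began, along the tool's axes at that moment; what a row does not reach only later rows make up. A row lasts 1/8 s, in which the tool goes at most 62.5 mm and 10.7 degrees, less where a joint would pass 70% of its speed; a pose out of reach is approached as far as the arm can. A call with a gripper value outside its range is refused whole. "jaw" is the finger opening in cm, from 0 to 8.54, set as the call begins (left out, the last holds). The fingers move at their own pace and stop on an object; the grip force is fixed at half the most. Time passes only in rows, so rows that repeat a pose let the fingers close, or fill a call up. It gives the time, the measured TCP pose, the force, the opening and the grip force at its end, in the units of the state.
- get_obs(): the state, without advancing time (a new reading comes with each control period).
- camera(name): name is "scene" or "top" or "wrist"; returns a dict with "pixels" (480x640x3 uint8, red, green, blue), "range_z" (480x640 float32, m along the optical axis (not along the pixel's ray), 0 where there is no reading), "intrinsics" (3x3 intrinsics, pixels), "k1" (the pictures are not rectified: a ray, as slopes to the right and down, at radius r is drawn at 1 + k1 r^2 times it, then the intrinsics apply), "rvec" (rotation vector, rad) and "tvec" (3), from world to camera coordinates, as OpenCV has them. Camera axes: x right, y down, z forward; pixel columns grow to the right and rows downward; lengths in m; the calibration is good to about 2 mm. A picture is of the moment at which its call begins.
- job_done(): hands the job in; it is judged then, once.
Trained networks look in a picture, given as the dict that the camera call returned (one of the last four; its "shot" number tells which), for a name from the list of things; names that differ only in an ending like _2 or _b are one class to them, and where a whole thing is asked for, a point or a joint stands for the part that bears it (a point fixed in the world has none). Each returns a list of dicts, best first, with "confidence" (0 to 1); they miss things now and then, are a little off and sometimes report something else, mostly with a low value. They report only what shows in the picture. A call takes as long as a camera call. They do not tell look-alikes from the thing itself.
- recognise(picture, thing): "centre" ([column, row] in pixels, amid what is visible of it).
- landmark_of(picture, thing): "centre" ([column, row] in pixels: a listed point, or the origin of a listed thing).
The state is a dict: "clock": time; "joint_pos": joint angles; "joint_vel": joint speeds; "tau": joint torques, N m; "eef_pos": TCP position; "tool_rot": TCP orientation; "ft_force": force on the tool from outside, world axes, zero at the start; "ft_torque": the same for the moment, N m; "grip_width": finger opening in m; "grasp_force": force on a finger pad.
Only numpy, scipy, OpenCV 4.12 (cv2) and the standard library are available. Lean on these libraries where they do the work, as an engineer would, in place of code of your own. Each camera call takes 0.05 s, during which the arm holds its last target. There are 200 camera calls.

### The job

First turn the field meter's selector knob clockwise until it clicks in at the green dot, and let go of it. Then take the orange-handled probe out of its stand and lower its stem upright through the guide hole above the coil, without touching the hole or the coil, until the red ring on the stem is level with the top of the guide plate. Finish while still holding the probe there, still and centred in the hole, and leave the other things on the table where they are.

Things in the scene. Friction and masses are not known exactly. Their poses are not given: they have to be found in the camera images.
- meter: Fixed grey box 96 x 136 x 41 mm, black top panel with the selector knob, four dots and a display. Origin: centre of underside; at yaw 0 its x points away from the robot. Knob axis: vertical, 30 mm to the meter's +y. The dots lie 31 mm from that axis at +45, +15, -15, -45 degrees from the meter's +x (counterclockwise from above positive); the one at -15 is larger and green, the others white.
- selector (a joint): Knob angle, rad, growing clockwise from above. Sprung detents at 0, 0.524, 1.047 and 1.571, each pulling the knob in from about 0.2 rad either side; stops just beyond the first and last. The green dot is the third, 1.047. At the start the knob is at or near the first or second. Turning it takes up to about 0.1 N m.
- selector_grip (a point): Grip point on the knob's axis, 64 mm above the table. The knob is a grey round skirt (40 mm across, top 49 mm above the table) with an upright grip bar, 38 mm long, 13 mm wide, up to 76 mm above the table. The point turns with the knob; its x axis runs along the bar to the end with the white pointer line, which is at +45 degrees from the meter's +x when the joint is 0.
- guide: Fixed coil fixture 96 x 96 mm, 102 mm high: base, four corner posts (screw heads on them rise 4 mm more, 36 mm out in x and y), aluminium guide plate 90 x 90 mm, from 90 to 102 mm above the table, with a round through hole in its middle; below it an upright copper coil, opening 32 mm wide, top 66 mm above the table, floor at 13 mm. Origin: centre of its underside.
- bore (a point): Centre of the guide hole at the top face of the guide plate, 102 mm above the table. The hole is vertical, 20 mm in diameter (brass ring round its mouth).
- stand: Fixed probe stand: round foot 68 mm across, 8 mm thick, and a blue upright tube 36 mm across, top 90 mm above the table, with a vertical bore 12 mm wide. The probe's stem hangs in the bore, its collar resting on the tube's top. Origin: centre of its underside. (A tall fixed drawer unit stands at the left of the table, between the arm's start and the work: pass in front of it.)
- probe: Loose cordless probe, 60 to 130 g, 128 mm long, round, upright at the start. Origin: the stem's tip (10 mm above the table at the start: lift over 80 mm to clear the stand); z runs up the probe. Steel stem 8 mm thick from 0 to 80 mm, black collar 32 mm across to 84 mm, orange round handle 24 mm across from 84 to 128 mm. A red ring 3 mm high is centred 50 mm above the tip.
- probe_tip (a point): Tip of the probe, at the lower end of the stem's axis.
- probe_mark (a point): Middle of the red ring, on the stem's axis, 50 mm above the tip.
- probe_grip (a point): Point on the handle's axis 108 mm above the tip, where the handle is best gripped from above.
- mirror: Bystander: black square mirror mount, 28 x 45 x 45 mm, loose.
- lens_ring: Bystander: short black lens tube, 33 mm across, 15 mm high, loose.
- post_stub: Bystander: black upright post holder, 25 x 37 x 50 mm, loose.
Things that resemble listed ones, but are neither listed nor needed, are in the scene too. There is more than one size of the probe; the job needs the middle-sized.

How it is judged:
By the outcome, as a careful person would: the job done as asked, in the order asked, and still so for the second after the job is handed in, while the arm keeps its last pose, push and grip.
It also fails if it takes over 58 s, if anything falls off the work surface, if the arm or the gripper's body presses on something with over 40 N, if the wrist force passes 120 N, or if a joint passes its speed limit or range.

## Working session

There is one attempt and no reset: what is moved stays moved. The work goes in short steps, Python scripts to look and compute and a tool call to move; the robot and the scene stay as the last step left them, time stands still between calls to the robot, and variables do not carry over. Pictures are saved under pics/ and viewed, at most 10 in all, crops included, and the job is handed in when it is done.

Besides the shell and the picture viewer there is one more tool, called after "Request:" as name(argument=value, ...) on one line, values as JSON. arm_command: Moves the arm, as the interface text tells. Its arguments: {"type":"object","properties":{"slide":{"type":"array","items":{"type":"array","items":{"type":"number"}}},"spin":{"type":"array","items":{"type":"number"}},"jaw":{"type":"number"}},"required":["slide","spin"]}

```bash
mkdir -p pics; cat > h.py <<'E'
from workcell import *
import numpy as np, cv2
from scipy.spatial.transform import Rotation as R
def save(p,n,box=None,s=1):
    im=p["pixels"][:,:,::-1]
    if box: im=im[box[1]:box[3],box[0]:box[2]]
    cv2.imwrite("pics/"+n,cv2.resize(im,None,fx=s,fy=s,interpolation=cv2.INTER_CUBIC))
def ray(p,c):
    K=np.array(p["intrinsics"]);d=np.array([(c[0]-K[0,2])/K[0,0],(c[1]-K[1,2])/K[1,1]])
    u=d.copy()
    for _ in range(20): u=d/(1+p["k1"]*(u@u))
    Rm=cv2.Rodrigues(np.array(p["rvec"],float))[0];t=np.array(p["tvec"],float).ravel()
    return -Rm.T@t, Rm.T@np.array([u[0],u[1],1.])
def atz(p,c,z):
    o,d=ray(p,c);return o+d*(z-o[2])/d[2]
def dep(p,c):
    o,d=ray(p,c);return o+d*p["range_z"][int(round(c[1])),int(round(c[0]))]
def proj(p,X):
    Rm=cv2.Rodrigues(np.array(p["rvec"],float))[0];v=Rm@np.array(X)+np.array(p["tvec"],float).ravel()
    u=v[:2]/v[2];u=u*(1+p["k1"]*(u@u));K=np.array(p["intrinsics"])
    return np.array([K[0,0]*u[0]+K[0,2],K[1,1]*u[1]+K[1,2]])
E
python3 - <<'E'
from h import *
np.set_printoptions(precision=4,suppress=True)
o=get_obs();print({k:o[k] for k in("clock","eef_pos","tool_rot","grip_width")})
print([k for k in globals() if 'grip_point' in k], globals().get("grip_point_offset"))
for n in("scene","top"):
    p=camera(n);save(p,n+"0.png")
    print(n,"cam",ray(p,(320,240))[0],p["k1"])
    for t,z in(("meter",0),("selector_grip",.064),("bore",.102),("guide",0),("stand",0),("probe_tip",.01),("probe_mark",.06),("probe_grip",.118),("mirror",0),("lens_ring",0),("post_stub",0)):
        for r in landmark_of(p,t)[:4]:
            c=r["centre"];print(t,round(r["confidence"],2),np.round(c,1),atz(p,c,z)[:2],)
E
```

```text
{'clock': 0.0, 'eef_pos': array([0.1523, 0.4756, 0.2304]), 'tool_rot': array([ 0.1543,  0.988 , -0.001 , -0.0001]), 'grip_width': 0.0855698170399338}
['grip_point_offset'] 0.0187
scene cam [-0.1533  0.4949  0.6378] -0.014953768824758299
meter 0.79 [423.2 258.3] [ 0.4592 -0.2888]
selector_grip 0.56 [419.  241.1] [ 0.443  -0.2497]
bore 0.95 [333. 257.] [ 0.4646 -0.0499]
guide 0.98 [333.4 303.8] [ 0.4652 -0.0519]
stand 0.72 [258.5 348.7] [0.4552 0.1195]
probe_tip 0.84 [297.  372.4] [0.3634 0.1114]
probe_tip 0.82 [232.9 318.8] [0.5366 0.1154]
probe_tip 0.27 [256.4 351.7] [0.442 0.132]
probe_mark 0.87 [296.6 352.9] [0.3541 0.1176]
probe_mark 0.73 [253.1 320.2] [0.4579 0.1233]
probe_mark 0.69 [230.5 283.4] [0.5658 0.0963]
probe_grip 0.93 [248.6 291.3] [0.4581 0.1266]
probe_grip 0.68 [297.5 332.3] [0.3349 0.129 ]
probe_grip 0.62 [224.7 243.4] [0.6007 0.0795]
mirror 0.78 [196.5 291.4] [0.6602 0.1171]
post_stub 0.72 [290.4 251.9] [ 0.6543 -0.0997]
top cam [ 0.3592 -0.0669  1.1457] 0.0483669370467919
meter 0.77 [424.2 272.8] [ 0.4462 -0.278 ]
selector_grip 0.71 [422.3 271.2] [ 0.4445 -0.2627]
selector_grip 0.57 [414.5 269.8] [ 0.4475 -0.2477]
bore 0.81 [312.1 262.2] [ 0.4624 -0.0492]
guide 0.79 [313.3 267.1] [ 0.4622 -0.0498]
stand 0.56 [227.2 271.6] [0.4564 0.1287]
probe_tip 0.79 [236.7 226.6] [0.5488 0.1077]
probe_mark 0.77 [232.4 222.7] [0.5484 0.1086]
probe_mark 0.49 [411.4 270.9] [ 0.4458 -0.2423]
probe_mark 0.46 [232.9 316.9] [0.3632 0.1068]
probe_grip 0.78 [225.  216.8] [0.5499 0.1132]
probe_grip 0.73 [217.1 269.5] [0.4506 0.1273]
probe_grip 0.47 [234.1 313.8] [0.3685 0.0954]
mirror 0.52 [234.5 173.2] [0.6655 0.1141]
lens_ring 0.59 [421.8 274. ] [ 0.4438 -0.273 ]
lens_ring 0.45 [285.6 172.3] [0.6652 0.0055]
post_stub 0.79 [335.4 178.6] [ 0.6493 -0.0999]
```

View pics/scene0.png

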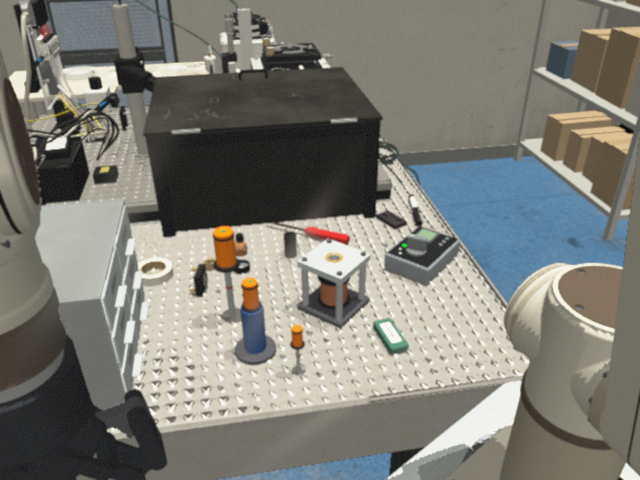

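View pics/top0.png

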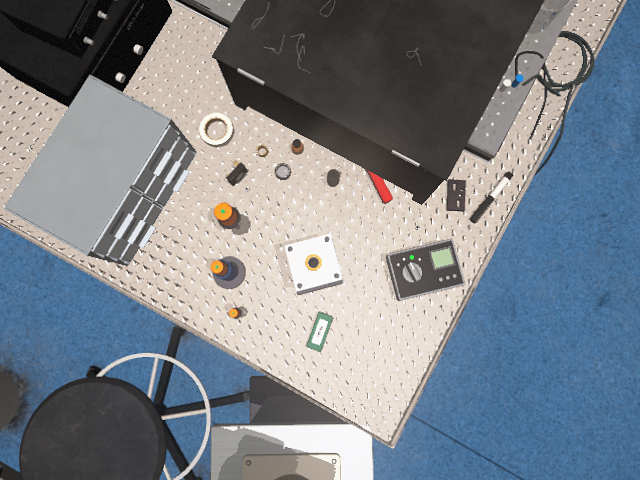

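The scene picture has three orange-handled probes:
- large, free-standing at scene (224,245)
- middle, in the blue stand at (249,293)
- small at (297,337)

The description fits the one in the stand. Next I'll check it in one crop together with the knob.

```bash
python3 - <<'E'
from h import *
np.set_printoptions(precision=4,suppress=True)
p=camera("top");s=camera("scene")
a=cv2.resize(p["pixels"][235:305,380:470,::-1],None,fx=5,fy=5,interpolation=cv2.INTER_CUBIC)
b=cv2.resize(s["pixels"][260:380,200:320,::-1],None,fx=350/120,fy=350/120,interpolation=cv2.INTER_CUBIC)
cv2.imwrite("pics/crop1.png",np.hstack([a,b]))
def cloud(q,box):
    x0,y0,x1,y1=box;return np.array([np.r_[dep(q,(x,y)),x,y,q["pixels"][y,x]] for y in range(y0,y1) for x in range(x0,x1)])
m=cloud(p,(380,235,470,305))
g=m[(m[:,6]>m[:,5]*1.6)&(m[:,6]>m[:,7]*1.5)&(m[:,6]>90)]
print("green",len(g),g[:,3:5].mean(0),atz(p,g[:,3:5].mean(0),.041)[:2])
t=m[(abs(m[:,2]-.041)<.004)];print("metertop",len(t),[ (k,cv2.minAreaRect(t[:,:2].astype(np.float32)*1000)) for k in[0]], np.median(t[:,2]))
k=m[(m[:,2]>.062)];print("bar",len(k),k[:,:3].mean(0),cv2.minAreaRect(k[:,:2].astype(np.float32)*1000))
g=cloud(p,(275,225,350,300));t=g[abs(g[:,2]-.102)<.005];print("plate",len(t),np.median(t[:,2]),cv2.minAreaRect(t[:,:2].astype(np.float32)*1000))
for q,box in((p,(200,250,250,295)),(s,(235,270,270,315))):
    c=cloud(q,box);t=c[c[:,2]>.1];print("handle",len(t),t[:,:3].mean(0),np.percentile(t[:,2],95)); u=c[c[:,2]>np.percentile(t[:,2],97)-.006]; print("top",len(u),u[:,:2].mean(0),u[:,3:5].mean(0),np.ptp(u[:,0]),np.ptp(u[:,1]),atz(q,u[:,3:5].mean(0),.138))
E
```

```text
green 18 [411.2778 256.8889] [ 0.4753 -0.2463]
metertop 2648 [(0, ((451.1767272949219, -273.6820068359375), (95.40420532226562, 134.98033142089844), 12.719494819641113))] 0.04119543818216376
bar 171 [ 0.4326 -0.2189  0.2254] ((412.1412048339844, -155.51219177246094), (37.761775970458984, 202.94749450683594), 20.2967472076416)
plate 2123 0.10213544838388611 ((463.014892578125, -51.235530853271484), (90.06565856933594, 90.10204315185547), 13.894267082214355)
handle 183 [0.4508 0.1158 0.1663] 0.1425674826999857
top 6 [ 0.3592 -0.0669] [214.     275.1667] 0.0 0.0 [0.4386 0.1291 0.138 ]
handle 439 [0.4454 0.1326 0.1263] 0.13944704716041065
top 151 [0.4432 0.1341] [248.7881 283.5099] 0.6177940862546544 0.37898936695964086 [0.4506 0.1295 0.138 ]
```

View pics/crop1.png

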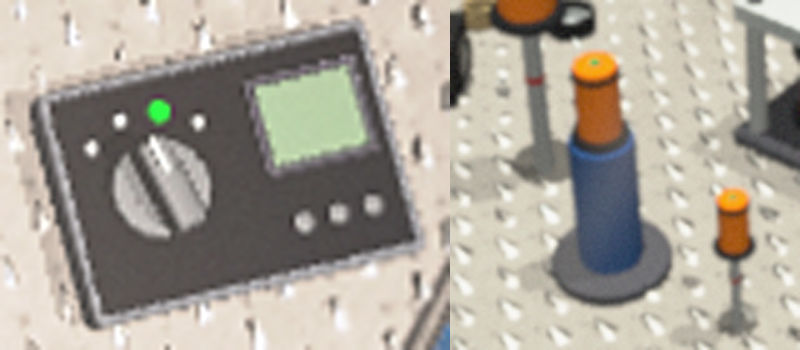

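The middle probe is the one in the blue stand, scene (249,290). The pointer is on the second dot, with its bar at about +15° from the meter's x. Green is the next dot clockwise, at crop (159,112). Next I'll measure the drawer unit and the handle, and add a move helper.

```bash
cat >> h.py <<'E'
np.set_printoptions(precision=4,suppress=True)
def cloud(q,box):
    x0,y0,x1,y1=box;return np.array([np.r_[dep(q,(x,y)),x,y,q["pixels"][y,x]] for y in range(y0,y1) for x in range(x0,x1) if q["range_z"][y,x]>0])
def go(X,yaw=None):
    "slide (cm) and spin (deg) from the measured pose to TCP X, tool-y yaw (deg, mod 180)"
    o=get_obs();r=R.from_quat(o["tool_rot"]);M=r.as_matrix();y=np.degrees(np.arctan2(M[1,1],M[0,1]))
    print("t",round(o["clock"],2),"tcp",o["eef_pos"],"yaw_y",round(y,2),"tilt",np.round(np.degrees(M[:2,2]),2),"q",np.round(o["joint_pos"],2),"w",round(o["grip_width"],4),"gf",round(o["grasp_force"],1),"F",np.round(o["ft_force"],1))
    if X is not None: print("slide",np.round(M.T@(np.array(X)-o["eef_pos"])*100,2),"spin",None if yaw is None else round((y-yaw+90)%180-90,1))
E
python3 - <<'E'
from h import *
p=camera("top");s=camera("scene")
c=cloud(p,(0,70,205,270));d=c[(c[:,2]>.08)&(c[:,2]<.4)]
print("drawer",d[:,:3].min(0),d[:,:3].max(0),np.round(cv2.boxPoints(cv2.minAreaRect(d[:,:2].astype(np.float32))),3).tolist())
for q,box in((p,(200,250,250,295)),(s,(235,270,270,315))):
    c=cloud(q,box);t=c[(c[:,2]>.134)&(c[:,2]<.145)];print("top",len(t),t[:,:3].mean(0),np.ptp(t[:,:2],axis=0),(t[:,:2].max(0)+t[:,:2].min(0))/2)
    h=c[(c[:,2]>.06)&(c[:,2]<.09)]; print(len(h),h[:,:3].mean(0))
c=cloud(p,(200,245,255,300));f=c[(abs(c[:,2]-.008)<.003)];print("foot",cv2.minEnclosingCircle(f[:,:2].astype(np.float32)*1000))
m=cloud(p,(395,250,435,290));k=m[(m[:,2]>.066)&(m[:,2]<.085)];print("bar",len(k),cv2.minAreaRect(k[:,:2].astype(np.float32)*1000))
go([.26,.22,.26],72)
E
```

```text
drawer [0.4727 0.1946 0.08  ] [0.8618 0.5496 0.2063] [[0.46399998664855957, 0.3199999928474426], [0.7540000081062317, 0.1550000011920929], [0.949999988079071, 0.49900001287460327], [0.6610000133514404, 0.6639999747276306]]
top 133 [0.4548 0.1238 0.138 ] [0.0224 0.0223] [0.4554 0.124 ]
78 [0.4503 0.115  0.0792]
top 147 [0.4511 0.1289 0.138 ] [0.0226 0.0233] [0.4518 0.1282]
49 [0.445  0.1286 0.0869]
foot ((461.47247314453125, 123.52253723144531), 70.5394515991211)
bar 141 ((445.0506591796875, -244.2905731201172), (37.777923583984375, 13.156488418579102), 23.018159866333008)
t 1.4 tcp [0.1524 0.4762 0.2313] yaw_y 72.25 tilt [-0.  0.] q [1.26 0.24 0.   1.34 0.   1.57] w 0.0855 gf 0.0 F [ 0.1 -0.   0.2]
slide [-18.06 -21.12  -2.87] spin 0.3
```

Request:
arm_command(slide=[[-3.6,-4.2,-0.6],[-7.2,-8.4,-1.2],[-10.8,-12.6,-1.8],[-14.4,-16.9,-2.4],[-18.1,-21.1,-2.9]], spin=[0,0,0,0,0], jaw=5)

```text
clock: 2.02
eef_pos: [0.2609, 0.2186, 0.2608]
tool_rot: [0.154, 0.988, 0.0, 0.001]
ft_force: [0.0, -0.2, 0.4]
grip_width: 0.0501
grasp_force: 0.0
```

```bash
python3 - <<'E'
from h import *
go([.33,-.03,.25],113)
E
```

```text
t 2.02 tcp [0.2609 0.2186 0.2608] yaw_y 72.3 tilt [0.07 0.04] q [ 0.7  -0.09 -0.28  1.38 -0.    1.01] w 0.0501 gf 0.0 F [ 0.  -0.2  0.4]
slide [-14.14 -21.58   1.07] spin -40.7
```

Request:
arm_command(slide=[[-2.8,-4.3,0.2],[-5.6,-8.6,0.4],[-8.5,-12.9,0.6],[-11.3,-17.2,0.8],[-14.1,-21.6,1.0]], spin=[-8,-16,-24,-32,-41])

```text
clock: 2.65
eef_pos: [0.3251, -0.0081, 0.2515]
tool_rot: [-0.173, 0.985, -0.0, 0.001]
ft_force: [0.7, -0.0, -0.2]
grip_width: 0.0499
grasp_force: 0.0
```

```bash
python3 - <<'E'
from h import *
go([.4446,-.2444,.21],113)
E
```

```text
t 2.65 tcp [ 0.3251 -0.0081  0.2515] yaw_y 109.9 tilt [0.08 0.01] q [-0.02 -0.12 -0.33  1.36  0.   -0.37] w 0.0499 gf 0.0 F [ 0.7 -0.  -0.2]
slide [ -3.19 -26.29   4.16] spin -3.1
```

Request:
arm_command(slide=[[-0.8,-5.5,1.0],[-1.6,-11,2],[-2.4,-16.5,3],[-3.2,-22,4.2],[-3.2,-25,4.2]], spin=[-3,-3,-3,-3,-3])

```text
clock: 3.28
eef_pos: [0.4394, -0.2334, 0.2078]
tool_rot: [-0.196, 0.981, 0.0, -0.001]
ft_force: [0.0, 0.3, -0.6]
grip_width: 0.05
grasp_force: 0.0
```

```bash
python3 - <<'E'
from h import *
p=camera("wrist");save(p,"wrist1.png")
print("wcam",ray(p,(320,240))[0])
m=cloud(p,(0,0,640,480));k=m[(m[:,2]>.068)&(m[:,2]<.082)&(np.hypot(m[:,0]-.4446,m[:,1]+.2444)<.035)]
print("bar",len(k),cv2.minAreaRect(k[:,:2].astype(np.float32)*1000))
t=m[(abs(m[:,2]-.041)<.003)];print("meter",len(t),cv2.minAreaRect(t[:,:2].astype(np.float32)*1000))
print([ (r["confidence"],atz(p,r["centre"],.064)) for r in landmark_of(p,"selector_grip")[:2]])
go([.4446,-.2444,.1],113)
E
```

```text
wcam [ 0.3658 -0.2634  0.3491]
bar 762 ((443.8000793457031, -244.44784545898438), (37.56596755981445, 12.994266510009766), 25.59667205810547)
meter 14152 ((519.9630126953125, -189.15380859375), (276.24859619140625, 626.98779296875), 15.331462860107422)
[(0.69, array([ 0.4404, -0.2443,  0.064 ]))]
t 3.38 tcp [ 0.4398 -0.2339  0.2084] yaw_y 112.46 tilt [-0.02 -0.03] q [-0.49  0.25 -0.05  1.28 -0.   -0.88] w 0.05 gf 0.0 F [ 0.1  0.5 -0.5]
slide [-0.05 -1.15 10.84] spin -0.5
```

View pics/wrist1.png

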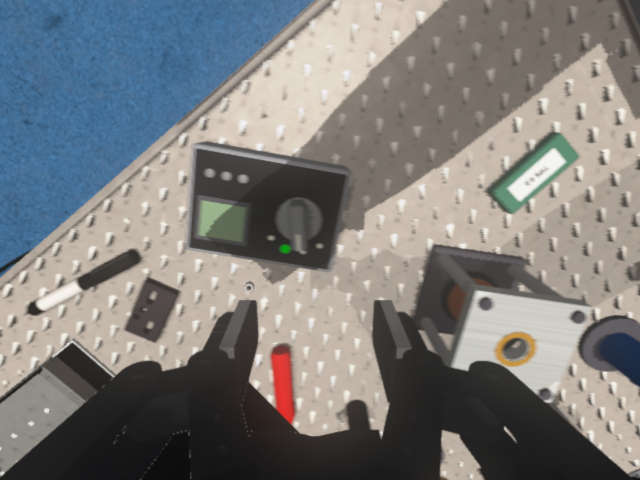

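The wrist view shows the knob at (298,220), its bar just short of the green dot at (285,248), and nothing under the jaws' way down.

Request:
arm_command(slide=[[0,-1.1,3],[0,-1.1,7],[0,-1.1,11],[0,-1.1,14],[0,-1.1,15]], spin=[-2,-2,-2,-2,-2])

```text
clock: 4.0
eef_pos: [0.4417, -0.2398, 0.0577]
tool_rot: [-0.214, 0.977, 0.001, -0.001]
ft_force: [-0.3, 0.4, -0.0]
grip_width: 0.0499
grasp_force: 0.0
```

```bash
python3 - <<'E'
from h import *
go([.4442,-.2444,.052],114.5)
E
```

```text
t 4.0 tcp [ 0.4417 -0.2398  0.0577] yaw_y 114.7 tilt [-0.19  0.12] q [-0.5   0.4  -0.26  0.92  0.   -0.93] w 0.0499 gf 0.0 F [-0.3  0.4 -0. ]
slide [-0.03 -0.52  0.57] spin 0.2
```

Request:
arm_command(slide=[[0,-0.5,0.5],[0,-0.5,0.5],[0,-0.5,0.5],[0,-0.5,0.5],[0,-0.5,0.5]], spin=[0,0,0,0,0])

```text
clock: 4.62
eef_pos: [0.4456, -0.246, 0.0546]
tool_rot: [-0.214, 0.977, -0.0, 0.0]
ft_force: [-0.3, -0.2, 0.6]
grip_width: 0.0495
grasp_force: 0.0
```

```bash
python3 - <<'E'
from h import *
go([.4442,-.2444,.052],114.5)
E
```

```text
t 4.62 tcp [ 0.4456 -0.246   0.0546] yaw_y 114.66 tilt [ 0.04 -0.02] q [-0.5   0.41 -0.26  0.91  0.   -0.93] w 0.0495 gf 0.0 F [-0.3 -0.2  0.6]
slide [0.06 0.2  0.26] spin 0.2
```

Request:
arm_command(slide=[[0,0.2,0.2],[0,0.2,0.2],[0,0.2,0.2],[0,0.2,0.2],[0,0.2,0.2]], spin=[0,0,0,0,0], jaw=0.8)

```text
clock: 5.25
eef_pos: [0.4445, -0.2444, 0.0522]
tool_rot: [-0.213, 0.977, -0.0, -0.0]
ft_force: [-0.8, -3.3, -0.5]
grip_width: 0.0119
grasp_force: 62.0
```

```bash
python3 - <<'E'
from h import *
go([.4446,-.2444,.052],87.7)
E
```

```text
t 5.25 tcp [ 0.4445 -0.2444  0.0522] yaw_y 114.65 tilt [-0.01 -0.04] q [-0.5   0.41 -0.26  0.9  -0.   -0.93] w 0.0119 gf 62.0 F [-0.8 -3.3 -0.5]
slide [-0.01 -0.01  0.02] spin 26.9
```

Request:
arm_command(slide=[[0,0,0],[0,0,0],[0,0,0],[0,0,0],[0,0,0]], spin=[8,16,24,28,28])

```text
clock: 5.88
eef_pos: [0.4446, -0.245, 0.0522]
tool_rot: [0.029, 1.0, -0.001, 0.0]
ft_force: [0.0, -5.5, -2.6]
grip_width: 0.0119
grasp_force: 61.8
```

```bash
python3 - <<'E'
from h import *
go([.4446,-.2444,.052],87.7);print(get_obs()["ft_torque"])
E
```

```text
t 5.88 tcp [ 0.4446 -0.245   0.0522] yaw_y 86.67 tilt [ 0.   -0.11] q [-0.5   0.41 -0.26  0.9  -0.   -0.44] w 0.0119 gf 61.8 F [ 0.  -5.5 -2.6]
slide [0.01 0.06 0.02] spin -1.0
[-1.1018  0.0404  0.011 ]
```

Request:
arm_command(slide=[[0,0,0],[0,0,0],[0,0,0],[0,0,0],[0,0,0]], spin=[0,0,0,0,0], jaw=5)

```text
clock: 6.5
eef_pos: [0.4446, -0.2439, 0.0522]
tool_rot: [0.029, 1.0, 0.0, 0.0]
ft_force: [0.0, -0.1, -0.7]
grip_width: 0.0499
grasp_force: 0.0
```

Request:
arm_command(slide=[[0,0,-4],[0,0,-8],[0,0,-12],[0,0,-16],[0,0,-19]], spin=[0,0,0,0,0])

```text
clock: 7.12
eef_pos: [0.4448, -0.2442, 0.2443]
tool_rot: [0.029, 1.0, -0.0, 0.001]
ft_force: [0.9, 0.1, -0.8]
grip_width: 0.0497
grasp_force: 0.0
```

```bash
python3 - <<'E'
from h import *
for n in("wrist","scene"):
    p=camera(n)
    m=cloud(p,(0,0,640,480));k=m[(m[:,2]>.066)&(m[:,2]<.082)&(np.hypot(m[:,0]-.4446,m[:,1]+.2444)<.035)]
    if len(k): print(n,"bar",len(k),cv2.minAreaRect(k[:,:2].astype(np.float32)*1000))
    if n=="wrist": save(p,"wrist2.png")
    for lo,hi,c0,r,nm in((.098,.105,(.463,-.051),.075,"plate"),(.132,.145,(.453,.126),.03,"handle")):
        t=m[(m[:,2]>lo)&(m[:,2]<hi)&(np.hypot(m[:,0]-c0[0],m[:,1]-c0[1])<r)]
        if len(t): print(n,nm,len(t),np.round(cv2.minAreaRect(t[:,:2].astype(np.float32)*1000)[0],1),np.median(t[:,2]))
    print([(r["confidence"],r["centre"],atz(p,r["centre"],.102)) for r in landmark_of(p,"bore")[:2]])
go([.453,.126,.23],None)
E
```

```text
wrist bar 588 ((444.0865173339844, -244.264404296875), (11.702340126037598, 38.12202072143555), 86.46043395996094)
wrist plate 11730 [462.4 -49.6] 0.10060765000267316
[(0.69, [557.8, 233.2], array([ 0.4625, -0.0476,  0.102 ]))]
scene bar 141 ((442.4080810546875, -241.72796630859375), (16.442224502563477, 38.98453903198242), 89.79533386230469)
scene plate 1555 [461.9 -47.9] 0.10248922703836394
scene handle 160 [453.1 127.1] 0.13787666479611244
[(0.85, [333.7, 256.6], array([ 0.4648, -0.0516,  0.102 ]))]
t 7.33 tcp [ 0.4446 -0.2441  0.2422] yaw_y 86.66 tilt [ 0.05 -0.02] q [-0.5   0.25  0.05  1.37  0.   -0.44] w 0.0501 gf 0.0 F [-0.9  0.1 -0.7]
slide [ 1.32 37.    1.21] spin None
```

View pics/wrist2.png

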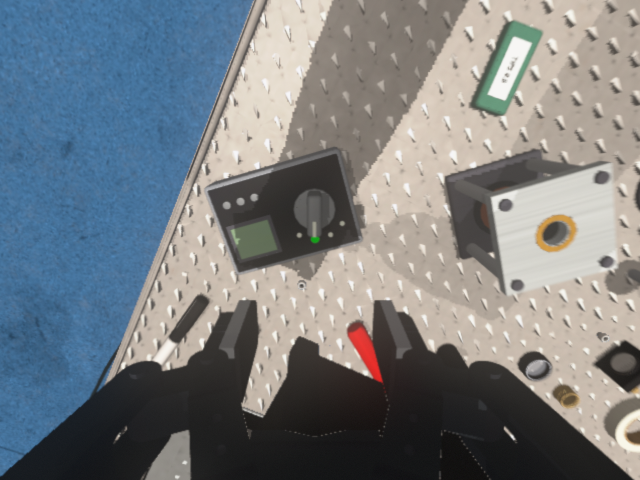

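The wrist view shows the pointer at (315,235) on the green dot at (315,240), with the knob released. Next is the probe.

Request:
arm_command(slide=[[0.2,5,0],[0.4,10,0],[0.7,15,0],[0.9,20,0],[1,25,0]], spin=[0,0,0,0,0])

```text
clock: 7.95
eef_pos: [0.4478, 0.0076, 0.2403]
tool_rot: [0.029, 1.0, -0.0, -0.002]
ft_force: [0.7, 0.0, -0.7]
grip_width: 0.0502
grasp_force: 0.0
```

Request:
arm_command(slide=[[0,4,0],[0,8,0],[0,10.5,0],[0,10.5,0],[0,10.5,0]], spin=[0,0,0,0,0])

```text
clock: 8.57
eef_pos: [0.4545, 0.1104, 0.241]
tool_rot: [0.029, 1.0, -0.001, -0.001]
ft_force: [0.3, 0.4, -0.3]
grip_width: 0.0504
grasp_force: 0.0
```

```bash
python3 - <<'E'
from h import *
p=camera("wrist");save(p,"wrist3.png")
m=cloud(p,(0,0,640,480))
for lo,hi,c0,r,nm in((.098,.106,(.463,-.051),.075,"plate"),(.132,.145,(.453,.126),.03,"handle"),(.004,.012,(.453,.126),.038,"foot")):
    t=m[(m[:,2]>lo)&(m[:,2]<hi)&(np.hypot(m[:,0]-c0[0],m[:,1]-c0[1])<r)]
    if len(t): print(nm,len(t),np.round(cv2.minEnclosingCircle(t[:,:2].astype(np.float32)*1000),1) if 0 else np.round(cv2.minAreaRect(t[:,:2].astype(np.float32)*1000)[0:2],1),np.median(t[:,2]))
for n in("probe_grip","stand"): print(n,[(r["confidence"],r["centre"],atz(p,r["centre"],.118)) for r in landmark_of(p,n)[:3]])
go([.453,.126,.23],None)
E
```

```text
plate 11316 [[462.7 -49.8]
 [ 89.8  92.3]] 0.1007545759354816
handle 860 [[453.7 125.6]
 [ 23.1  24. ]] 0.13649574108577306
foot 1631 [[449.  125.1]
 [ 57.2  67.1]] 0.006570141480758573
probe_grip [(0.93, [301.1, 115.0], array([0.3696, 0.1069, 0.118 ])), (0.87, [317.0, 363.4], array([0.571 , 0.1066, 0.118 ])), (0.61, [249.5, 367.4], array([0.5717, 0.0483, 0.118 ]))]
stand [(0.72, [326.5, 200.7], array([0.43  , 0.1214, 0.118 ]))]
t 8.72 tcp [0.455  0.11   0.2418] yaw_y 86.57 tilt [-0.04 -0.02] q [ 0.24  0.17 -0.05  1.35 -0.    0.3 ] w 0.0503 gf 0.0 F [-0.3 -0.4  0.8]
slide [0.29 1.59 1.18] spin None
```

View pics/wrist3.png

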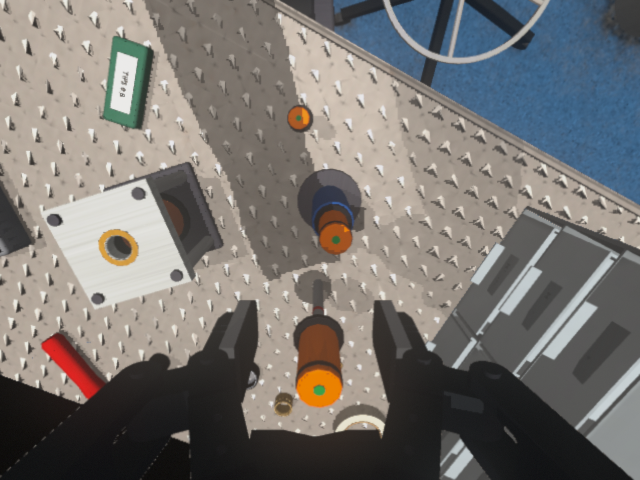

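The wrist view shows the middle probe's handle top at (336,240) in the blue tube. The large probe is at (319,388) and the small one at (300,117), both clear of the jaws' line. I'll descend to z=0.13 first, then trim.

Request:
arm_command(slide=[[0.2,1.0,0],[0.2,1.55,0],[0.2,1.55,3],[0.2,1.55,7],[0.2,1.55,10]], spin=[0,0,0,0,0])

```text
clock: 9.35
eef_pos: [0.4537, 0.1267, 0.1409]
tool_rot: [0.029, 1.0, -0.0, -0.0]
ft_force: [0.2, 0.2, -0.9]
grip_width: 0.0502
grasp_force: 0.0
```

Request:
arm_command(slide=[[0,0,0],[0,0,0],[0,0,0],[0,0,0],[0,0,0]], spin=[0,0,0,0,0])

```text
clock: 9.98
eef_pos: [0.4545, 0.1266, 0.1428]
tool_rot: [0.029, 1.0, 0.0, 0.001]
ft_force: [-0.0, 0.2, -0.3]
grip_width: 0.0502
grasp_force: 0.0
```

```bash
python3 - <<'E'
from h import *
go([.4537,.1255,.100],None)
p=camera("wrist");m=cloud(p,(0,0,640,480))
t=m[(m[:,2]>.130)&(m[:,2]<.145)&(np.hypot(m[:,0]-.453,m[:,1]-.126)<.03)&(m[:,5]>150)]
if len(t): print(len(t),np.round(cv2.minAreaRect(t[:,:2].astype(np.float32)*1000)[0:2],1),np.median(t[:,2]))
E
```

```text
t 9.97 tcp [0.4545 0.1266 0.1428] yaw_y 86.66 tilt [0.06 0.02] q [ 0.27  0.24 -0.23  1.1  -0.    0.33] w 0.0502 gf 0.0 F [-0.   0.2 -0.3]
slide [ 0.08 -0.12  4.28] spin None
330 [[455.2 133.7]
 [ 35.5  20.6]] 0.13657437965034436
```

Request:
arm_command(slide=[[0.05,-0.1,1.5],[0.05,-0.1,3],[0.05,-0.1,4.2],[0.05,-0.1,4.2],[0.05,-0.1,4.2]], spin=[0,0,0,0,0])

```text
clock: 10.65
eef_pos: [0.4539, 0.1256, 0.1006]
tool_rot: [0.029, 1.0, 0.0, 0.0]
ft_force: [0.1, -0.3, -0.4]
grip_width: 0.0498
grasp_force: 0.0
```

```bash
python3 - <<'E'
from h import *
go([.4537,.1255,.100],None)
camera("top");go(None);camera("top");go(None)
E
```

```text
t 10.65 tcp [0.4539 0.1256 0.1006] yaw_y 86.66 tilt [0.03 0.01] q [ 0.27  0.29 -0.3   0.99  0.    0.33] w 0.0498 gf 0.0 F [ 0.1 -0.3 -0.4]
slide [ 0.02 -0.02  0.06] spin None
t 10.7 tcp [0.4541 0.1257 0.1007] yaw_y 86.66 tilt [0.06 0.02] q [ 0.27  0.29 -0.3   0.99 -0.    0.33] w 0.0504 gf 0.0 F [-0.4 -0.7  1. ]
t 10.75 tcp [0.4541 0.1257 0.1008] yaw_y 86.66 tilt [0.07 0.02] q [ 0.27  0.29 -0.3   0.99  0.    0.33] w 0.0503 gf 0.0 F [ 1.  -0.1 -0.3]
```

Now I'll close on the handle.

Request:
arm_command(slide=[[0,0,0],[0,0,0],[0,0,0],[0,0,0],[0,0,0]], spin=[0,0,0,0,0], jaw=1.8)

```text
clock: 11.38
eef_pos: [0.454, 0.1256, 0.1008]
tool_rot: [0.029, 1.0, 0.0, 0.001]
ft_force: [-0.2, -0.2, 4.5]
grip_width: 0.0225
grasp_force: 58.7
```

Request:
arm_command(slide=[[0,0,-0.5],[0,0,-1],[0,0,-1.5],[0,0,-2],[0,0,-2]], spin=[0,0,0,0,0])

```text
clock: 12.0
eef_pos: [0.4539, 0.1257, 0.1207]
tool_rot: [0.029, 1.0, 0.0, 0.0]
ft_force: [0.6, -0.9, -0.7]
grip_width: 0.0228
grasp_force: 58.7
```

```bash
python3 - <<'E'
from h import *
go([.4537,.1255,.21],None)
E
```

```text
t 12.0 tcp [0.4539 0.1257 0.1207] yaw_y 86.66 tilt [0.06 0.02] q [ 0.27  0.26 -0.27  1.04  0.    0.33] w 0.0228 gf 58.7 F [ 0.6 -0.9 -0.7]
slide [ 0.02 -0.01 -8.93] spin None
```

Request:
arm_command(slide=[[0,0,-2],[0,0,-4.5],[0,0,-7],[0,0,-9.5],[0,0,-11]], spin=[0,0,0,0,0])

```text
clock: 12.62
eef_pos: [0.454, 0.1257, 0.2315]
tool_rot: [0.029, 1.0, 0.0, 0.001]
ft_force: [-1.6, 0.1, -0.7]
grip_width: 0.0231
grasp_force: 58.7
```

```bash
python3 - <<'E'
from h import *
go([.4625,-.030,.23],None)
for n in("scene","wrist"):
    p=camera(n)
    o=get_obs()["eef_pos"]
    for k,dz in(("probe_tip",-.0908),("probe_mark",-.0408),("probe_grip",.0172)):
        X=o+[0,0,dz];print(n,k,"exp",proj(p,X),[(round(r["confidence"],2),np.round(r["centre"],1)) for r in landmark_of(p,k)[:4]])
    if n=="scene": save(p,"scene4.png",(160,160,400,360),3)
    else: save(p,"wrist4.png")
E
```

```text
t 12.62 tcp [0.454  0.1257 0.2315] yaw_y 86.66 tilt [0.09 0.02] q [ 0.27  0.18 -0.07  1.32 -0.    0.33] w 0.0231 gf 58.7 F [-1.6  0.1 -0.7]
slide [ -1.76 -15.49   0.14] spin None
scene probe_tip exp [249.0324 279.0195] [(0.89, array([233.4, 323. ])), (0.62, array([299.5, 371.9])), (0.6, array([250.4, 279.5]))]
scene probe_mark exp [246.5169 250.7921] [(0.96, array([230.5, 286.5])), (0.62, array([297.8, 356.8])), (0.57, array([244. , 246.8]))]
scene probe_grip exp [243.3986 215.7139] [(0.83, array([242.1, 217.6])), (0.72, array([197.2, 290.4])), (0.69, array([227.1, 244.9])), (0.65, array([296.6, 333.7]))]
wrist probe_tip exp [312.9387 246.0375] [(0.79, array([312.3, 249.1]))]
wrist probe_mark exp [312.4339 275.7853] [(0.93, array([317.9, 276.1])), (0.72, array([281.4, 119.8]))]
wrist probe_grip exp [311.4268 335.0592] [(0.95, array([279.1, 116.4])), (0.84, array([296.3, 377.8])), (0.65, array([316.3, 335.3]))]
```

View pics/scene4.png

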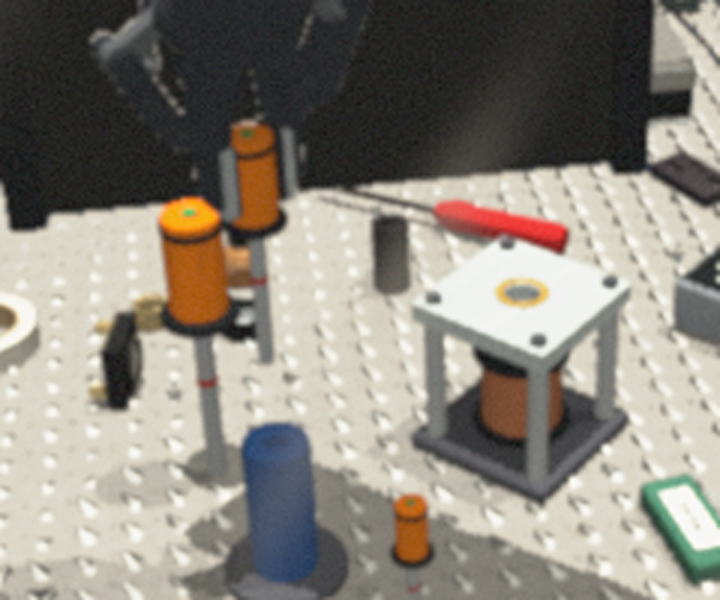

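The crop shows the probe held upright, stem tip at (265,360) and red ring at (258,281), with the stand empty. Next I'll move it above the hole.

Request:
arm_command(slide=[[-0.1,-4,0],[-0.4,-8,0],[-0.8,-12,0],[-1.4,-16,0],[-1.9,-17.5,0]], spin=[0,0,0,0,0])

```text
clock: 13.65
eef_pos: [0.462, -0.052, 0.2296]
tool_rot: [0.03, 1.0, 0.0, -0.001]
ft_force: [-1.3, 1.0, -1.0]
grip_width: 0.0226
grasp_force: 59.0
```

Request:
arm_command(slide=[[0,0,0],[0,0,0],[0,0,0],[0,0,0],[0,0,0]], spin=[0,0,0,0,0])

```text
clock: 14.28
eef_pos: [0.4624, -0.0498, 0.2303]
tool_rot: [0.029, 1.0, 0.0, 0.0]
ft_force: [0.7, 0.0, -0.5]
grip_width: 0.0225
grasp_force: 59.0
```

```bash
python3 - <<'E'
from h import *
go([.4625,-.0497,.23],None)
o=get_obs()["eef_pos"]
ims=[]
for n in("scene","wrist","top"):
    p=camera(n);print(n,"tip exp",proj(p,o+[0,0,-.0908]),"bore exp",proj(p,[.4625,-.0497,.102]),"mark",proj(p,o+[0,0,-.0408]))
    c=proj(p,[.4625,-.0497,.12]).astype(int);w=45 if n!="wrist" else 80
    ims.append(cv2.resize(p["pixels"][c[1]-w:c[1]+w,c[0]-w:c[0]+w,::-1],(266,266),interpolation=cv2.INTER_CUBIC) if n!="wrist" else cv2.resize(p["pixels"][c[1]-w:c[1]+w,c[0]-w:c[0]+w,::-1],(266,266)))
    print("  crop origin",c-w,266/(2*w))
    for k in("bore","probe_tip","probe_mark"): print("  ",k,[(round(r["confidence"],2),np.round(r["centre"],1)) for r in landmark_of(p,k)[:4]])
cv2.imwrite("pics/fit1.png",np.hstack(ims))
E
```

```text
t 14.28 tcp [ 0.4624 -0.0498  0.2303] yaw_y 86.71 tilt [0.01 0.  ] q [-0.11  0.17 -0.08  1.31  0.   -0.05] w 0.0225 gf 59.0 F [ 0.7  0.  -0.5]
slide [-0.01  0.01  0.03] spin None
scene tip exp [333.9321 238.8198] bore exp [333.7355 257.5602] mark [334.0974 212.541 ]
  crop origin [288 203] 2.9555555555555557
   bore [(0.98, array([334.6, 259. ]))]
   probe_tip [(0.97, array([230.2, 319. ])), (0.71, array([297.2, 372.1])), (0.7, array([332.9, 237.1])), (0.32, array([414.4, 241.1]))]
   probe_mark [(0.9, array([298.5, 355.3])), (0.74, array([332.3, 210.2])), (0.57, array([227.1, 285.4]))]
wrist tip exp [313.7046 246.7299] bore exp [313.9596 231.06  ] mark [313.3894 276.7214]
  crop origin [233 158] 1.6625
   bore [(0.9, array([316.7, 231.2])), (0.44, array([ 98. , 204.8]))]
   probe_tip [(0.82, array([316.7, 249.8])), (0.67, array([461.9, 270.8])), (0.67, array([469.2,  97.6]))]
   probe_mark [(0.77, array([317.3, 275.2])), (0.65, array([491.1, 304.1])), (0.57, array([484.8,  97.8]))]
top tip exp [312.0148 260.1735] bore exp [312.3535 262.1199] mark [311.4734 257.2407]
  crop origin [267 216] 2.9555555555555557
   bore []
   probe_tip [(0.58, array([238. , 227.9]))]
   probe_mark [(0.65, array([232.5, 221.8])), (0.46, array([412. , 272.3]))]
```

View pics/fit1.png

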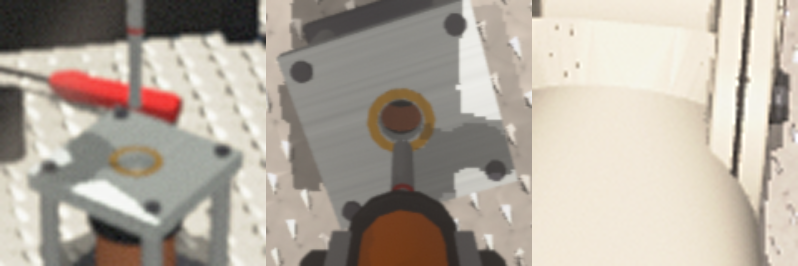

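The views show the stem above the hole in both the scene and wrist crops; the top view is blocked by the arm. I'll measure the brass ring and the red ring to sub-pixel.

```bash
cat >> h.py <<'E'
def fit(B=(.4625,-.0497,.102),dz=-.0408,N=3):
    "brass ring & red ring centroid in scene and wrist, minus predicted (px)"
    for n in("scene","wrist"):
        acc=[]
        for _ in range(N):
            p=camera(n);o=get_obs()["eef_pos"];h=cv2.cvtColor(p["pixels"],cv2.COLOR_RGB2HSV).astype(int);out=[]
            for X,cond,w in((np.array(B),(h[...,0]>15)&(h[...,0]<30)&(h[...,1]>90)&(h[...,2]>70),(22,26)),(o+[0,0,dz],((h[...,0]<6)|(h[...,0]>174))&(h[...,1]>120)&(h[...,2]>50),(7,11))):
                e=proj(p,X);W=w[n=="wrist"];c=np.round(e).astype(int)
                yy,xx=np.nonzero(cond[c[1]-W:c[1]+W+1,c[0]-W:c[0]+W+1]);xx=xx+c[0]-W;yy=yy+c[1]-W
                if len(xx)<3: out+=[np.nan,np.nan,0];continue
                if X is not o and len(xx)>20: (cx,cy),_,_=cv2.fitEllipse(cv2.convexHull(np.c_[xx,yy].astype(np.float32)))
                else: cx,cy=xx.mean(),yy.mean()
                out+=[cx-e[0],cy-e[1],len(xx)]
            acc.append(out)
        K=p["intrinsics"];print(n,"brass dx,dy,n | red dx,dy,n",np.nanmean(acc,0),"f",K[0][0],"camera",ray(p,(320,240))[0])
E
python3 - <<'E'
from h import *
fit()
E
```

```text
scene brass dx,dy,n | red dx,dy,n [-0.1969 -0.4921 51.3333     nan     nan  0.    ] f 574.3966449664449 camera [-0.1533  0.4949  0.6378]
wrist brass dx,dy,n | red dx,dy,n [ -0.1513  -0.7927 532.3333   2.3711  -5.6114  22.3333] f 363.7079836553797 camera [ 0.3824 -0.0444  0.3714]h.py:44: RuntimeWarning: Mean of empty slice
  K=p["intrinsics"];print(n,"brass dx,dy,n | red dx,dy,n",np.nanmean(acc,0),"f",K[0][0],"camera",ray(p,(320,240))[0])
```

```bash
python3 - <<'E'
from h import *
p=camera("wrist");g=p["pixels"].astype(int).sum(2)//3
for r in range(244,268,4): print(r,g[r,302:330])
s=camera("scene");g=s["pixels"].astype(int).sum(2)//3
for r in range(216,238,4): print(r,g[r,322:346])
print(s["pixels"][206:216,333])
o=get_obs()["eef_pos"];print(o)
for q,rs in((p,(-.0908,-.07,-.0408)),(s,(-.0908,-.07,-.0408))): print([proj(q,o+[0,0,z]) for z in rs])
E
```

```text
244 [ 94  94  93  93  94  95  96  95  90  86  85  85  84  83  82  81  82  87
  90  92  93  94  94  93  93  93  98 103]
248 [132 131 129 123 111 102  95  88  83  84  84  85  84  83  82  80  78  78
  80  89 103 104 102 104 104 105 105 105]
252 [132 132 131 131 132 130 120  98  85  84  83  84  83  83  81  80  78  77
  78  94 103 104 105 104 105 105 105 105]
256 [135 134 133 133 132 130 114  93  83  83  84  84  82  82  81  80  79  77
  78  89  99 103 103 103 103 104 103 103]
260 [135 135 135 134 134 131 110  89  82  83  83  83  83  82  81  78  78  77
  78  85  96 102 103 104 104 104 105 104]
264 [131 131 130 129 129 127 104  85  81  80  79  80  80  79  79  78  77  76
  76  83  95 102 102 103 104 105 104 105]
216 [ 62  64  64  59  65  78  84  81  97 114 124 122 123 115 101 107 143 162
 164 168 166 164 155 134]
220 [214 217 217 213 212 226 227 222 215 174 133 122 124 126 153 209 236 242
 233 222 221 219 217 214]
224 [212 209 209 202 184 202 220 226 218 177 129 121 121 137 171 171 187 223
 232 229 224 219 219 219]
228 [208 212 217 215 215 211 203 218 220 179 132 123 123 141 195 218 215 200
 205 224 226 221 217 218]
232 [129 126 125 125 127 126 125 132 140 141 126 120 121 135 172 190 198 198
 198 196 221 241 240 230]
236 [ 81  85  90  95  92 102 103 108 112 120 121 119 121 127 136 125 120 118
 124 123 121 125 123 122]
[[122 122 120]
 [127 126 120]
 [123 125 118]
 [125 124 120]
 [124 126 120]
 [124 121 116]
 [131 103  99]
 [136  77  70]
 [135  96  91]
 [125 121 114]]
[ 0.4624 -0.0503  0.2302]
[array([313.1032, 246.7452]), array([312.9354, 257.6867]), array([312.6432, 276.7312])]
[array([334.1629, 238.7481]), array([334.2333, 227.9959]), array([334.3346, 212.4755])]
```

Against the hole, the stem sits about 0.8 mm to +y and about 0.4 mm to −x. I'll correct that and come down to just above the plate.

Request:
arm_command(slide=[[-0.03,-0.08,0],[-0.03,-0.08,1],[-0.03,-0.08,2],[-0.03,-0.08,2.3],[-0.03,-0.08,2.3]], spin=[0,0,0,0,0])

```text
clock: 15.9
eef_pos: [0.4623, -0.051, 0.2067]
tool_rot: [0.029, 1.0, 0.0, -0.001]
ft_force: [-0.1, -0.2, -1.0]
grip_width: 0.0227
grasp_force: 59.0
```

```bash
cat >> h.py <<'E'
def stem(zs=(.120,.126,.132),B=(.4625,-.0497,.102)):
    "column of stem centre (edge midpoints) vs predicted column of the bore axis at heights zs"
    for n in("wrist","scene"):
        for z in zs:
            d=[]
            for _ in range(1):
                p=camera(n);e=proj(p,(B[0]-(.004 if n=="wrist" else 0),B[1],z));r=int(round(e[1]));W=11 if n=="wrist" else 6
                g=p["pixels"][r-1:r+2].astype(float).mean((0,2));c=int(round(e[0]));gr=np.gradient(g)
                l=np.arange(c-W,c+1);k=np.arange(c,c+W+1)
                wl=np.clip(-gr[l],0,None)**2;wr=np.clip(gr[k],0,None)**2
                L=(l*wl).sum()/wl.sum();Rr=(k*wr).sum()/wr.sum();d.append([L,Rr,(L+Rr)/2-e[0]])
            print(n,z,"L,R,off",np.mean(d,0))
E
python3 - <<'E'
from h import *
go([.4628,-.0505,.1428])
stem();fit()
E
```

```text
t 15.9 tcp [ 0.4623 -0.051   0.2067] yaw_y 86.66 tilt [-0.06  0.01] q [-0.11  0.19 -0.13  1.26  0.   -0.05] w 0.0227 gf 59.0 F [-0.1 -0.2 -1. ]
slide [-0.06  0.06  6.39] spin None
wrist 0.12 L,R,off [304.4262 325.2814   0.1209]
wrist 0.126 L,R,off [305.063  323.4214  -0.5114]
wrist 0.132 L,R,off [306.6155 320.9306  -0.9927]
scene 0.12 L,R,off [331.4112 335.5843  -0.2933]
scene 0.126 L,R,off [331.166  335.6752  -0.3892]
scene 0.132 L,R,off [330.3217 335.5288  -0.9034]
scene brass dx,dy,n | red dx,dy,n [-0.122  -0.4023 47.3333 -4.5143  4.5141  4.6667] f 574.3966449664449 camera [-0.1533  0.4949  0.6378]
wrist brass dx,dy,n | red dx,dy,n [ -0.1066  -0.9553 614.       2.3702  -5.4069  22.3333] f 363.7079836553797 camera [ 0.3827 -0.0452  0.3485]
```

Request:
arm_command(slide=[[0,0,1.2],[0,0,2.4],[0,0,3.6],[0,0,4.8],[0,0,6]], spin=[0,0,0,0,0])

```text
clock: 17.12
eef_pos: [0.4624, -0.0511, 0.1462]
tool_rot: [0.029, 1.0, 0.0, -0.0]
ft_force: [-0.2, 0.5, -1.2]
grip_width: 0.0229
grasp_force: 59.0
```

Request:
arm_command(slide=[[0,0,0],[0,0,0],[0,0,0],[0,0,0],[0,0,0]], spin=[0,0,0,0,0])

```text
clock: 17.75
eef_pos: [0.4628, -0.0511, 0.1475]
tool_rot: [0.029, 1.0, -0.0, 0.0]
ft_force: [-0.3, -0.5, -1.3]
grip_width: 0.0225
grasp_force: 59.0
```

```bash
python3 - <<'E'
from h import *
P=[]
ims=[]
for n in("scene","wrist"):
    ps=[camera(n) for _ in range(4)];p=ps[-1];a=np.mean([q["pixels"] for q in ps],0)
    c=proj(p,[.4625,-.0497,.102]).astype(int);w=(20,30)[n=="wrist"]
    ims.append(cv2.resize(a[c[1]-w:c[1]+w,c[0]-w:c[0]+w,::-1].astype(np.uint8),(400,400),interpolation=cv2.INTER_CUBIC));print(n,c-w,400/(2*w))
    P.append(get_obs()["eef_pos"])
cv2.imwrite("pics/fit2.png",np.hstack(ims));print(np.mean(P,0));go([.4628,-.0505,.1428])
E
```

```text
scene [313 237] 10.0
wrist [285 243] 6.666666666666667
[ 0.4626 -0.0511  0.1472]
t 18.15 tcp [ 0.4626 -0.0511  0.1472] yaw_y 86.66 tilt [-0. -0.] q [-0.11  0.23 -0.24  1.1  -0.   -0.05] w 0.0223 gf 59.0 F [-0.4  0.2 -1.2]
slide [-0.02  0.06  0.44] spin None
```

View pics/fit2.png

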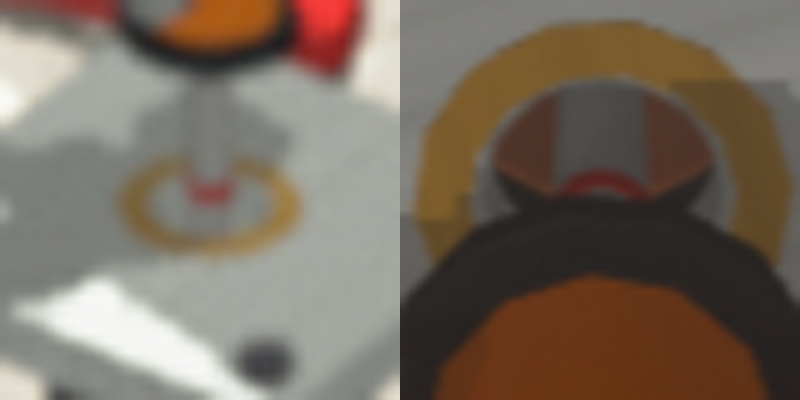

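The scene crop shows the stem (212) centred in the brass ring (210), with the red ring about 5 mm above level. The wrist crop shows the stem at 600 against the hole centre at 604, about 0.4 mm to −y. I'll do the last trim and lower.

Request:
arm_command(slide=[[0,0.03,0.1],[0,0.03,0.2],[0,0.03,0.3],[0,0.03,0.4],[0,0.03,0.45]], spin=[0,0,0,0,0])

```text
clock: 18.77
eef_pos: [0.4626, -0.0508, 0.1426]
tool_rot: [0.029, 1.0, 0.0, -0.0]
ft_force: [-0.2, -0.9, -0.5]
grip_width: 0.0229
grasp_force: 59.0
```

Request:
arm_command(slide=[[0,0,0],[0,0,0],[0,0,0],[0,0,0],[0,0,0]], spin=[0,0,0,0,0])

```text
clock: 19.4
eef_pos: [0.4626, -0.0508, 0.1427]
tool_rot: [0.029, 1.0, 0.0, 0.0]
ft_force: [0.3, 0.9, -1.3]
grip_width: 0.0224
grasp_force: 59.0
```

```bash
python3 - <<'E'
from h import *
P=[];ims=[]
for n in("scene","wrist"):
    ps=[]
    for _ in range(6): ps.append(camera(n));P.append(get_obs()["eef_pos"])
    p=ps[-1];a=np.mean([q["pixels"] for q in ps],0)
    c=np.array([333,257]) if n=="scene" else proj(p,[.4625,-.0497,.102]).astype(int);w=(20,30)[n=="wrist"]
    ims.append(cv2.resize(a[c[1]-w:c[1]+w,c[0]-w:c[0]+w,::-1].astype(np.uint8),(400,400),interpolation=cv2.INTER_CUBIC))
    if n=="scene":
        b=a[245:270,326:342];r=b[...,0]-b[...,1:].mean(2)
        print("redness rows",np.round(r[:,6:10].mean(1)))
        print("expected row of near face when level",proj(p,[.4625-.003,-.0501+.0026,.102])[1]-.4)
    
cv2.imwrite("pics/fit3.png",np.hstack(ims));print(np.mean(P,0),np.std(P,0));go([.4628,-.0502,.1428])
E
```

```text
redness rows [ 2. -1.  1.  1.  1.  1.  1.  3.  3.  2.  2.  7. 29. 54. 38. 24. 36. 25.
  6. -1. -1. -1. -1. -1. -1.]
expected row of near face when level 258.35008363662035
[ 0.4626 -0.0508  0.1427] [0. 0. 0.]
t 20.0 tcp [ 0.4626 -0.0508  0.1427] yaw_y 86.66 tilt [-0.  0.] q [-0.11  0.23 -0.24  1.09  0.   -0.05] w 0.0227 gf 59.0 F [-0.4 -0.1 -0.5]
slide [-0.02  0.06 -0.01] spin None
```

View pics/fit3.png

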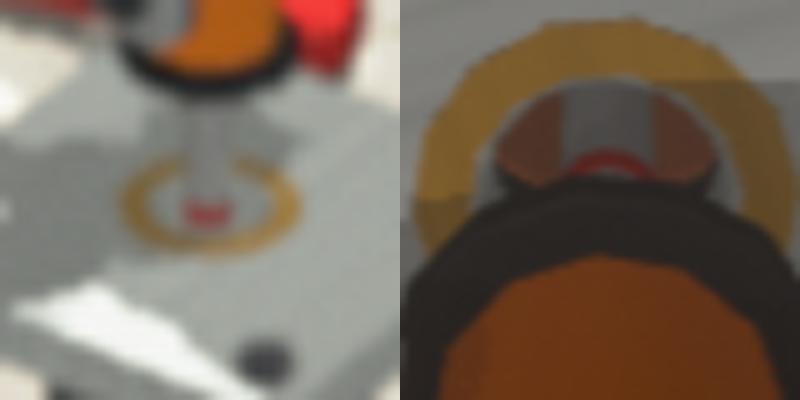

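The scene crop shows the stem at 209 against the ring at 210, with the red ring at crop row ~213, within half a millimetre of level. The wrist crop shows the stem at 607 against the ring at 605, centred. I'll nudge down 0.3 mm, settle and hand in.

Request:
arm_command(slide=[[0,0,0.03],[0,0,0.03],[0,0,0.03],[0,0,0.03],[0,0,0.03]], spin=[0,0,0,0,0])

```text
clock: 20.62
eef_pos: [0.4626, -0.0508, 0.1424]
tool_rot: [0.029, 1.0, 0.0, -0.0]
ft_force: [-0.2, 0.1, -1.0]
grip_width: 0.023
grasp_force: 59.0
```

```bash
python3 - <<'E'
from h import *
go(None);print(job_done())
E
```

```text
t 20.62 tcp [ 0.4626 -0.0508  0.1424] yaw_y 86.66 tilt [-0.  0.] q [-0.11  0.23 -0.24  1.09  0.   -0.05] w 0.023 gf 59.0 F [-0.2  0.1 -1. ]
the job is handed in; nothing more can be done
None
```

I handed the job in at 20.6 s: the knob is released at the green dot, and the middle-sized probe is held upright and centred in the guide hole with its red ring level with the plate top to within about 1 mm; no verdict came back.

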